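Stand the projector remote in the caddy

TASK

Take the white projector remote out of the orange phone stand in the tray and stand it upright, foot end down, in the empty front pocket of the wooden remote caddy. The height-adjustable floor inside the pocket cannot be seen, so feel for it: lower the remote gently until it stands on the floor and only then let go, neither dropping it nor ramming it. Leave the other things where they are.

Things in the scene. Friction and masses are not known exactly. Their poses are not given: they have to be found in the camera images.
- remote_mid (a point): Centre of the white projector remote: a bar 18 mm thick (own x), 44 mm wide (own y), 165 mm long (own z, foot to head), about 120 g, evenly weighted. Keys on its -x face, a red one near the head. It starts propped in the orange stand, head leaning 35 degrees back from vertical towards its own +x. The 75 mm at the head end stick out of the stand and can be gripped across the width.
- remote_foot (a point): Centre of the remote's foot face (82.5 mm from remote_mid along -z), same frame.
- pocket (a point): Centre of the mouth of the caddy's empty front pocket, level with the rim, 120 mm above the sideboard; frame of the caddy. A vertical shaft 23 mm (own x) by 49 mm (own y), no chamfer. Its padded floor is set at a different height each time and is not measured: 41 to 86 mm below the mouth. The pad is springy (about 2.5 N per mm, 6 mm travel).
- caddy: Wooden remote caddy, fixed, 78 mm (own x) by 64 mm (own y) by 120 mm high on a 94 x 80 mm foot plate, origin at the centre of its underside. Front pocket centre 21.5 mm along -x, the occupied rear pocket 21.5 mm along +x.
- greyremote: Grey remote, 15 x 40 x 145 mm, standing loosely in the caddy's rear pocket, its head about 80 mm above the rim. Origin at its foot, z up along it. To be left alone.
- stand: Orange phone stand, fixed in the tray: foot 115 x 70 mm, ledge under the remote's foot, back rest 40 mm wide behind the lower 90 mm of the remote. Origin under its middle, own +x is the way the remote leans.
- tray: Fixed stainless steel tray 320 (own x) by 220 (own y) mm, rim 18 mm high, floor 3 mm thick. Origin under its centre.
- decoder: Black decoder remote, 150 x 46 x 20 mm, lying in the tray. To be left alone.
- woodbox: Small wooden box with twist cap, 56 x 56 x 60 mm, in the tray. To be left alone.
- bowl: Glass bowl, rim radius 55 mm, 60 mm high, on the sideboard. To be left alone.
There are look-alikes about, which are no part of the job. What is meant by the stand is not green or turquoise, and is the smaller of those in its own colour.

How it is judged:
By the outcome, as a careful person would: the job done as asked, in the order asked, and still so for the second after the job is handed in, with the robot touching nothing.
It also fails if it takes over 45 s, if anything falls off the work surface, if the arm or the gripper's body presses on something with over 40 N, if the wrist force passes 120 N, or if a joint passes its speed limit or range.

ROBOT

A 6-joint arm with a two-finger parallel gripper is mounted at the origin on the work surface. World frame = base frame: x ahead of the robot, y to its left, z up, the work surface at z = 0. Lengths are in m, angles in rad, forces in N, time in s.
With the tool pointing down it reaches from about 0.35 to 0.975 m from the base axis. Payload 17.4 kg.
Tool frame: the origin (TCP) lies on the front face of the gripper's body, between the roots of the fingers; the fingertips stand 73 mm ahead of it and the grasp point (between the pads) lies 54 mm ahead of it; y points along the fingers, z is the direction in which the jaws open and shut, and the axes are right-handed (so a half turn about y gives the same grasp; the last joint's range is limited). The gripper opens to 85 mm and grips with 20 to 120 N. Pads are 22 mm wide; open, the fingers measure 114 mm over their backs; the gripper's body (76 mm by 85 mm) begins 54 mm behind the grasp point. The pads swing forward as they close: fully open they stand 13 mm farther back than shut.
Start: joints at [1.172, 0.116, 1.442, -0, 1.584, -0.038], TCP at [0.238, 0.632, 0.304] pointing down, gripper open.
Joint ranges: [-2.83, 2.83], [-0.83, 2.19], [0.07, 2.5], [-1.14, 4.28], [0.01, 3], [-2.97, 2.97]. Speed limits (rad/s): [1.89, 1.89, 2.22, 3.14, 3.14, 3.14].

INTERFACE

Orientations are given as a rotation vector (axis times angle).
In Python, from plant import arm gives the robot as it stands.
- The arm moves only by the tool apply_moves, never from a script. Its argument "targets" is a list that holds one entry, the list of rows, each a list of 7 numbers: the shift along the world's x, y, z in m, then the turn, a rotation vector about the world's x, y, z in degrees, then the finger opening in m, from 0 to 0.0854. A call has 1 to 5 rows; each row shifts and turns the commanded pose from where the row before left it; what a row does not reach is not made up. A row lasts 1/12 s, in which the tool goes at most 41.7 mm and 7.16 degrees, less where a joint would pass 70% of its speed; a pose out of reach is approached as far as the arm can. A call with a gripper value outside its range is refused whole. The fingers move at their own pace and stop on an object; "newtons" is the grip in N (left out, the last holds). Time passes only in rows, so rows that do not move let the fingers close. It gives the time, the measured TCP pose, the force and the opening at its end, in the units of the state.
- arm.state(): the state, without advancing time (a new reading comes with each control period).
- arm.snapshot(name): name is "side" or "top"; returns (picture, depth): 384x512x3 uint8, red, green, blue; 384x512 float32, m along the optical axis (not along the pixel's ray), 0 where there is no reading.
- arm.get_calibration(name): a dict with "mtx" (3x3 intrinsics, pixels), "world_from_camera" (4x4, takes a point from camera to world coordinates). Camera axes: x right, y down, z forward; pixel columns grow to the right and rows downward; lengths in m; the calibration is good to about 2 mm. A picture is of the moment at which its call begins. get_calibration takes no time and is no camera call.
- arm.close_job(): hands the job in, once; it reports no verdict.
The state is a dict: "t": time; "joint_positions": joint angles; "joint_velocities": joint speeds; "effort": joint torques, N m; "tcp_pos": TCP position; "orientation": TCP orientation; "force": force on the tool from outside, world axes, zero at the start; "wrist_torque": the same for the moment, N m; "grip_width": opening from 0.0 (shut) to 1.0 (fully open).
Only numpy, scipy, OpenCV 4.12 (cv2) and the standard library are available. Lean on these libraries where they do the work, as an engineer would, in place of code of your own. Each camera call takes 0.05 s, during which the arm holds its last target.

## Working session

There is one attempt and no reset: what is moved stays moved. The work goes in short steps, Python scripts to look and compute and a tool call to move; the robot and the scene stay as the last step left them, time stands still between calls to the robot, and variables do not carry over. Pictures are saved under pics/ and viewed, and the job is handed in when it is done.

Besides the shell and the picture viewer there is one more tool, called after "Call:" in YAML: its name, and indented under it one key for each argument. apply_moves: Moves the arm, as the interface text tells. Its arguments: {"type":"object","properties":{"targets":{"type":"array"},"newtons":{"type":"number"}},"required":["targets"]}

```bash
ls; mkdir -p pics
python3 - <<'E'
from plant import arm
import cv2,numpy as np
print(arm.state())
for n in("side","top"):
    p,d=arm.snapshot(n); np.savez(f"pics/{n}0.npz",p=p,d=d)
    cv2.imwrite(f"pics/{n}0.png",p[:,:,::-1]); c=arm.get_calibration(n); print(n,c)
E
```

```text
pics
{'t': 0.0, 'joint_positions': array([ 1.17222510e+00,  1.16476865e-01,  1.44225665e+00, -1.43038332e-07,
        1.58402860e+00, -3.78109573e-02]), 'joint_velocities': array([ 0.00020017,  0.00015039, -0.00104567, -0.00083865,  0.00020306,
        0.00113941]), 'effort': array([-1.07026197e-03, -7.31959462e+01, -6.32507873e+01, -1.79616832e-04,
        6.17530997e-03, -3.39508244e-05]), 'tcp_pos': array([0.23823721, 0.63144052, 0.30317363]), 'orientation': array([-1.55334292,  0.2833065 , -0.28290724]), 'force': array([ 0.29088404,  0.62606186, -0.43177967]), 'wrist_torque': array([-0.02430342,  0.01871502, -0.00377878]), 'grip_width': 1.0018651868851698}
side {'mtx': array([[383.02368163,   0.        , 259.97395785],
       [  0.        , 383.02368163, 192.11107195],
       [  0.        ,   0.        ,   1.        ]]), 'world_from_camera': array([[ 0.98632256, -0.09948972,  0.13141383,  0.36986222],
       [-0.1643621 , -0.53385696,  0.82944671, -0.7321769 ],
       [-0.01236524, -0.83970146, -0.5429075 ,  0.62294833],
       [ 0.        ,  0.        ,  0.        ,  1.        ]])}
top {'mtx': array([[468.69376512,   0.        , 265.12505541],
       [  0.        , 468.69376512, 189.81424455],
       [  0.        ,   0.        ,   1.        ]]), 'world_from_camera': array([[ 1.75320685e-03, -9.93103611e-01,  1.17226890e-01,
         3.30469902e-01],
       [-9.99916758e-01, -2.42472501e-04,  1.29002876e-02,
         4.71101473e-02],
       [-1.27828979e-02, -1.17239748e-01, -9.93021369e-01,
         1.48428208e+00],
       [ 0.00000000e+00,  0.00000000e+00,  0.00000000e+00,
         1.00000000e+00]])}
```

View pics/side0.png

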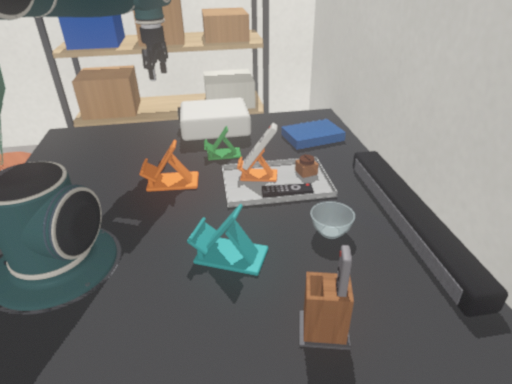

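View pics/top0.png

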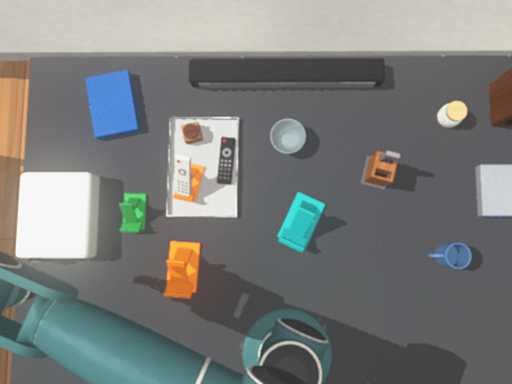

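The side view shows the white remote at about (260,145) in the small orange stand, with the caddy at (327,305). In the top view the remote is at (183,175) and the caddy at (382,168). I'll enlarge these crops.

Run:
```python
import cv2,numpy as np
s=np.load('pics/side0.npz')['p'][:,:,::-1];t=np.load('pics/top0.npz')['p'][:,:,::-1]
def c(im,x,y,w,h,k):return cv2.resize(im[y:y+h,x:x+w],None,fx=k,fy=k,interpolation=cv2.INTER_CUBIC)
a=np.hstack([c(s,215,110,65,80,6),c(s,290,240,65,80,6)]) 
cv2.imwrite('pics/c1.png',a)
b=np.hstack([c(t,155,130,65,80,6),c(t,350,130,65,80,6)])
cv2.imwrite('pics/c2.png',b)
```

```text
(no output)
```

View pics/c1.png

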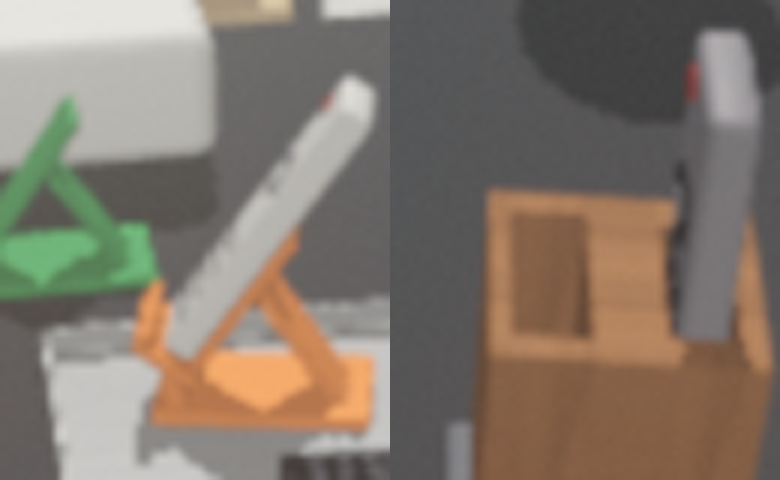

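View pics/c2.png

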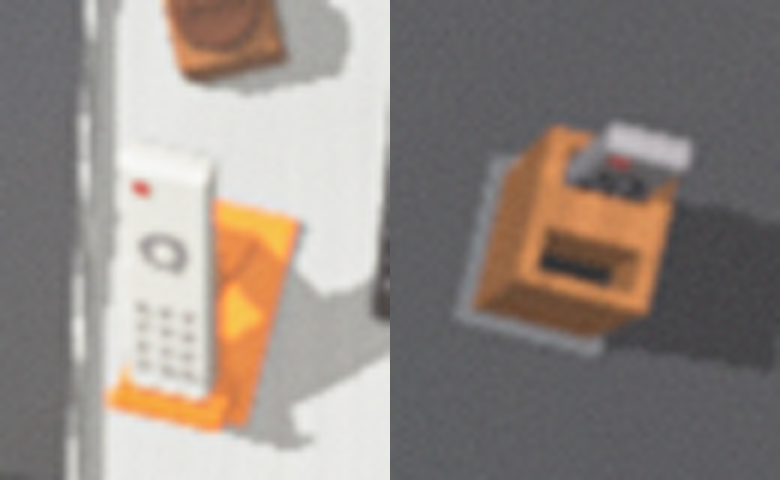

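```bash
cat > h.py <<'E'
import numpy as np,cv2
from plant import arm
def world(n,d):
    c=arm.get_calibration(n);K=c['mtx'];T=c['world_from_camera']
    v,u=np.mgrid[:d.shape[0],:d.shape[1]]
    P=np.stack([(u-K[0,2])/K[0,0]*d,(v-K[1,2])/K[1,1]*d,d],-1)
    return P@T[:3,:3].T+T[:3,3]
def ray(n,uv,z):
    c=arm.get_calibration(n);K=c['mtx'];T=c['world_from_camera']
    uv=np.atleast_2d(uv).astype(float)
    r=np.c_[(uv-K[:2,2])/[K[0,0],K[1,1]],np.ones(len(uv))]@T[:3,:3].T
    return T[:3,3]+r*((z-T[2,3])/r[:,2])[:,None]
def proj(n,P):
    c=arm.get_calibration(n);K=c['mtx'];T=np.linalg.inv(c['world_from_camera'])
    q=np.atleast_2d(P)@T[:3,:3].T+T[:3,3];q=q@K.T
    return q[:,:2]/q[:,2:]
E
python3 - <<'E'
from h import *
for n,(x,y,w,h) in dict(side=(285,230,75,120),top=(350,130,65,70)).items():
    f=np.load(f'pics/{n}0.npz');W=world(n,f['d'])[y:y+h,x:x+w];p=f['p'][y:y+h,x:x+w].astype(int)
    br=(p[...,0]-p[...,2]>35)
    for zlo,zhi in((.11,.13),(.001,.02)):
        m=(W[...,2]>zlo)&(W[...,2]<zhi)&((f['d'][y:y+h,x:x+w])>0)
        if zlo>.1: m&=br
        q=W[m][:,:2]; print(n,zlo,len(q),np.median(W[m][:,2]),cv2.minAreaRect((q*1000).astype(np.float32)))
    m=(W[...,2]>.1325)
    q=W[m]; print('grey',q.min(0),q.max(0),np.median(q,0))
# remote
for n,(x,y,w,h) in dict(side=(230,115,60,70),top=(165,145,40,60)).items():
    f=np.load(f'pics/{n}0.npz');W=world(n,f['d'])[y:y+h,x:x+w];p=f['p'][y:y+h,x:x+w].astype(int)
    m=(p.max(-1)-p.min(-1)<30)&(W[...,2]>.05)&(W[...,1]<.34)&(W[...,1]>.0)
    q=W[m];print(n,len(q),q.min(0),q.max(0),q.mean(0))
    c=q.mean(0);u,s,v=np.linalg.svd(q-c);print(s/np.sqrt(len(q)),v)
E
```

```text
side 0.11 959 0.11986397139217475 ((558.9116821289062, -284.94659423828125), (67.87071990966797, 77.73455810546875), 75.1488265991211)
side 0.001 1773 0.0020208994337469477 ((609.1681518554688, -159.60842895507812), (355.3391418457031, 188.685546875), 77.39852142333984)
grey [ 0.36986222 -0.7321769   0.13263294] [ 0.5896982  -0.27306674  0.62294833] [ 0.57405758 -0.30679884  0.18266299]
top 0.11 356 0.12105871105499266 ((562.0758056640625, -285.8583984375), (65.4259033203125, 79.20152282714844), 74.61580657958984)
top 0.001 2123 0.0036466003691659754 ((587.6832885742188, -307.40447998046875), (206.50978088378906, 227.0693817138672), 88.98600006103516)
grey [ 0.3304699  -0.31119547  0.13272171] [0.59357524 0.04711015 1.48428208] [ 0.57903191 -0.28588664  0.1963898 ]
side 407 [0.48200606 0.27489743 0.05134877] [0.5859332  0.3352858  0.17659255] [0.53496855 0.29553403 0.11880442]
[0.04563665 0.01192691 0.0048394 ] [[-0.573176    0.1071609  -0.81239511]
 [-0.01846915  0.98947083  0.14354919]
 [-0.81922412 -0.0972832   0.56516176]]
top 557 [0.3304699  0.04711015 0.0505801 ] [0.59248974 0.3378098  1.48428208] [0.53476942 0.30148331 0.15251439]
[0.20645336 0.03272771 0.01173587] [[ 0.12216898  0.18676612 -0.97477852]
 [ 0.99203899  0.00725372  0.12572204]
 [ 0.03055139 -0.98237763 -0.18439309]]
```

Run:
```python
from h import *
def go(n,x,y,w,h,psi):
    f=np.load(f'pics/{n}0.npz');d=f['d'][y:y+h,x:x+w];W=world(n,f['d'])[y:y+h,x:x+w];p=f['p'][y:y+h,x:x+w].astype(int)
    m=(d>0)&(p.max(-1)-p.min(-1)<45)&(W[...,2]>.03)&(W[...,1]<.34)&(W[...,1]>.2)
    q=W[m]; a=np.radians(psi);X=np.array([np.cos(a),np.sin(a),0]);Y=np.array([-np.sin(a),np.cos(a),0]);l=np.radians(35)
    z=np.sin(l)*X+np.array([0,0,np.cos(l)]);x_=np.cross(Y,z)
    r=np.stack([q@x_,q@Y,q@z],-1)
    return q,r
for n,b in dict(side=(230,115,60,70),top=(165,145,40,60)).items():
  for psi in(-8,-11,-14):
    q,r=go(n,*b,psi)
    print(n,psi,len(r),np.percentile(r,[1,5,50,95,99],axis=0).round(4).T.tolist())
    if n=='top':
        A=np.c_[q[:,:2],np.ones(len(q))]
        s,*_=np.linalg.lstsq(A,q[:,2],rcond=None)
        e=A@s-q[:,2];k=abs(e)<.004
        s,*_=np.linalg.lstsq(A[k],q[k,2],rcond=None);print('plane',s,k.sum(),np.degrees(np.arctan2(s[1],s[0])),np.degrees(np.arctan(np.hypot(*s[:2]))), 'rect',cv2.minAreaRect((r[:,1:]*1000).astype(np.float32)))
```

```text
side -8 440 [[0.3252, 0.326, 0.3308, 0.3424, 0.3437], [0.3538, 0.3555, 0.3626, 0.3922, 0.3996], [0.2851, 0.2957, 0.3732, 0.4448, 0.4466]]
side -11 440 [[0.3086, 0.3095, 0.3148, 0.3262, 0.3276], [0.3793, 0.3819, 0.3869, 0.4168, 0.4244], [0.2738, 0.2843, 0.362, 0.4336, 0.4349]]
side -14 440 [[0.2906, 0.2917, 0.2975, 0.309, 0.3105], [0.4037, 0.4062, 0.4105, 0.4412, 0.4485], [0.2618, 0.2717, 0.3498, 0.4211, 0.4225]]
top -8 582 [[0.326, 0.3276, 0.3311, 0.3401, 0.3452], [0.3552, 0.3588, 0.3785, 0.3996, 0.4027], [0.2904, 0.2994, 0.3808, 0.4494, 0.4523]]
plane [ 1.32936823 -0.27908465 -0.50769825] 346 -11.856366203440455 53.639923069661414 rect ((380.3465576171875, 370.8369140625), (44.911888122558594, 166.8218536376953), 3.349043846130371)
top -11 582 [[0.3096, 0.3113, 0.3143, 0.3235, 0.3288], [0.3823, 0.3846, 0.4036, 0.4241, 0.4267], [0.2783, 0.2875, 0.3696, 0.4376, 0.4402]]
plane [ 1.32936823 -0.27908465 -0.50769825] 346 -11.856366203440455 53.639923069661414 rect ((405.4593505859375, 359.0397644042969), (45.12443542480469, 166.8928680419922), 1.4885178804397583)
top -14 582 [[0.2917, 0.2932, 0.2963, 0.305, 0.3112], [0.407, 0.4086, 0.4275, 0.4477, 0.4501], [0.266, 0.2751, 0.3572, 0.4251, 0.4276]]
plane [ 1.32936823 -0.27908465 -0.50769825] 346 -11.856366203440455 53.639923069661414 rect ((429.3965759277344, 346.49993896484375), (166.9326171875, 45.2640495300293), 89.6901626586914)
```

Run:
```python
from h import *
from scipy.spatial.transform import Rotation as R
R0=R.from_rotvec(arm.state()['orientation']).as_matrix();print(R0.round(3))
a=np.radians(-13);X=np.array([np.cos(a),np.sin(a),0]);Y=np.array([-np.sin(a),np.cos(a),0]);l=np.radians(35)
z=np.sin(l)*X+np.array([0,0,np.cos(l)]);x_=np.cross(Y,z)
# recompute at -13
for n,(x,y,w,h) in dict(side=(230,115,60,70),top=(165,145,40,60)).items():
    f=np.load(f'pics/{n}0.npz');d=f['d'][y:y+h,x:x+w];W=world(n,f['d'])[y:y+h,x:x+w];p=f['p'][y:y+h,x:x+w].astype(int)
    m=(d>0)&(p.max(-1)-p.min(-1)<45)&(W[...,2]>.03)&(W[...,1]<.34)&(W[...,1]>.2)
    q=W[m];r=np.stack([q@x_,q@Y,q@z],-1);print(n,np.percentile(r,[1,5,50,95,99],axis=0).round(4).T.tolist())
mid=x_*.307+Y*.4195+z*.3475
print('mid',mid,'foot',mid-z*.0825,'head',mid+z*.0825)
for n in('side','top'): print(n,proj(n,[mid+z*.0825+x_*s*.009+Y*t*.022 for s,t in((-1,-1),(-1,1),(1,-1),(1,1))]+[mid-z*.0825-x_*.009]).round(1).tolist())
G=mid+z*(.0825-.030)
for s in(1,-1):
    zt=s*Y;yt=-z;xt=np.cross(yt,zt);M=np.c_[xt,yt,zt];print(s,'rel rot deg',np.degrees(R.from_matrix(M@R0.T).as_rotvec()).round(1),'TCP',G-.054*yt)
    # vertical version first
    yt=np.array([0,0,-1.]);xt=np.cross(yt,zt);M2=np.c_[xt,yt,zt];print('  yaw',np.degrees(R.from_matrix(M2@R0.T).as_rotvec()).round(1),'tilt',np.degrees(R.from_matrix(M@M2.T).as_rotvec()).round(1))
```

```text
[[ 0.936 -0.     0.353]
 [-0.353 -0.001  0.936]
 [-0.    -1.    -0.001]]
side [[0.2967, 0.2978, 0.3033, 0.3149, 0.3163], [0.3962, 0.3984, 0.4027, 0.4334, 0.4407], [0.2659, 0.276, 0.3539, 0.4252, 0.4267]]
top [[0.2978, 0.2993, 0.3024, 0.3111, 0.317], [0.3992, 0.4005, 0.4197, 0.4396, 0.4425], [0.2701, 0.2793, 0.3614, 0.4294, 0.432]]
mid [0.53361055 0.30734087 0.10856737] foot [0.4875033  0.31798557 0.04098733] head [0.57971779 0.29669618 0.17614741]
side [[272.0, 127.0], [272.5, 121.1], [277.1, 130.4], [277.4, 124.4], [241.8, 164.0]]
top [[189.9, 160.5], [174.8, 157.1], [191.7, 156.2], [176.8, 152.8], [183.0, 196.2]]
1 rel rot deg [10.2 33.5  7.4] TCP [0.59313081 0.29359954 0.19580706]
  yaw [ 0.1 -0.   7.7] tilt [ 7.9 34.1  0. ]
-1 rel rot deg [ -49.8   15.  -164.6] TCP [0.59313081 0.29359954 0.19580706]
  yaw [-0.000e+00 -1.000e-01 -1.723e+02] tilt [ 7.9 34.1  0. ]
```

Run:
```python
from h import *
for psi in(-10,-13,-16):
    a=np.radians(psi);X=np.array([np.cos(a),np.sin(a),0]);Y=np.array([-np.sin(a),np.cos(a),0]);l=np.radians(35)
    z=np.sin(l)*X+np.array([0,0,np.cos(l)]);x_=np.cross(Y,z)
    for n,(x,y,w,h) in dict(side=(230,115,60,70),top=(165,145,40,60)).items():
        f=np.load(f'pics/{n}0.npz');d=f['d'][y:y+h,x:x+w];W=world(n,f['d'])[y:y+h,x:x+w];p=f['p'][y:y+h,x:x+w].astype(int)
        m=(d>0)&(p.max(-1)-p.min(-1)<45)&(W[...,2]>.04)&(W[...,1]<.34)&(W[...,1]>.2)
        q=W[m];r=np.stack([q@x_,q@Y,q@z],-1)
        zb=np.linspace(r[:,2].min()+.01,r[:,2].max()-.008,9);o=[]
        for i in range(8):
            k=r[(r[:,2]>=zb[i])&(r[:,2]<zb[i+1])]
            o.append((round(np.percentile(k[:,1],4)*1000,1),round(np.percentile(k[:,1],96)*1000,1)))
        print(psi,n,o)
```

```text
-10 side [(np.float64(376.2), np.float64(409.6)), (np.float64(376.0), np.float64(412.9)), (np.float64(374.9), np.float64(410.1)), (np.float64(375.0), np.float64(408.6)), (np.float64(374.7), np.float64(407.7)), (np.float64(373.9), np.float64(398.1)), (np.float64(372.8), np.float64(409.4)), (np.float64(372.4), np.float64(411.0))]
-10 top [(np.float64(378.6), np.float64(416.9)), (np.float64(376.9), np.float64(416.7)), (np.float64(376.9), np.float64(418.8)), (np.float64(376.0), np.float64(417.6)), (np.float64(375.4), np.float64(416.8)), (np.float64(376.7), np.float64(415.8)), (np.float64(376.0), np.float64(413.9)), (np.float64(373.0), np.float64(413.7))]
-13 side [(np.float64(398.2), np.float64(431.2)), (np.float64(398.9), np.float64(434.9)), (np.float64(398.1), np.float64(433.2)), (np.float64(398.8), np.float64(432.2)), (np.float64(399.1), np.float64(431.4)), (np.float64(398.5), np.float64(422.4)), (np.float64(398.2), np.float64(434.7)), (np.float64(398.6), np.float64(437.1))]
-13 top [(np.float64(401.1), np.float64(439.2)), (np.float64(399.8), np.float64(439.4)), (np.float64(400.3), np
[... 176 characters left out ...]
, (np.float64(399.7), np.float64(439.8))]
-16 side [(np.float64(419.3), np.float64(454.5)), (np.float64(420.5), np.float64(455.1)), (np.float64(420.2), np.float64(454.8)), (np.float64(421.6), np.float64(454.3)), (np.float64(422.3), np.float64(451.5)), (np.float64(422.0), np.float64(452.3)), (np.float64(422.7), np.float64(459.9)), (np.float64(423.5), np.float64(461.6))]
-16 top [(np.float64(422.3), np.float64(459.8)), (np.float64(421.3), np.float64(461.0)), (np.float64(422.5), np.float64(464.1)), (np.float64(422.5), np.float64(464.0)), (np.float64(424.0), np.float64(464.5)), (np.float64(425.4), np.float64(464.4)), (np.float64(425.9), np.float64(463.4)), (np.float64(425.1), np.float64(465.1))]
```

Call:
apply_moves:
  targets:
    - [[0.025, -0.022, 0, 0, 0, 3.85, 0.085], [0.025, -0.022, 0, 0, 0, 3.85, 0.085], [0.025, -0.022, 0, 0, 0, 0, 0.085], [0.025, -0.022, 0, 0, 0, 0, 0.085], [0.025, -0.022, 0, 0, 0, 0, 0.085]]

```text
t: 0.52
tcp_pos: [0.3642, 0.5203, 0.3036]
orientation: [-1.564, 0.178, -0.177]
force: [0.5, 0.2, 0.4]
grip_width: 1.001
```

Call:
apply_moves:
  targets:
    - [[0.025, -0.022, 0, 0, 0, 0, 0.085], [0.025, -0.022, 0, 0, 0, 0, 0.085], [0.025, -0.022, 0, 0, 0, 0, 0.085], [0.025, -0.022, 0, 0, 0, 0, 0.085], [0.025, -0.022, 0, 0, 0, 0, 0.085]]

```text
t: 0.93
tcp_pos: [0.4893, 0.4102, 0.3036]
orientation: [-1.564, 0.178, -0.178]
force: [0.1, 1.1, 0.2]
grip_width: 0.996
```

Call:
apply_moves:
  targets:
    - [[0.025, -0.022, 0, 1.58, 6.82, 0, 0.085], [0.025, -0.022, 0, 1.58, 6.82, 0, 0.085], [0.025, -0.022, 0, 1.58, 6.82, 0, 0.085], [0.025, -0.022, 0, 1.58, 6.82, 0, 0.085], [0.025, -0.022, 0, 1.58, 6.82, 0, 0.085]]

```text
t: 1.35
tcp_pos: [0.6145, 0.2999, 0.3043]
orientation: [-1.439, 0.645, 0.306]
force: [0.2, 1.3, 0.4]
grip_width: 0.996
```

Call:
apply_moves:
  targets:
    - [[0.017, -0.01, -0.013, 0, 0, 0, 0.085], [0.0175, -0.009, -0.0135, 0, 0, 0, 0.085], [0, 0, 0, 0, 0, 0, 0.085]]

```text
t: 1.6
tcp_pos: [0.6502, 0.2801, 0.2726]
orientation: [-1.442, 0.648, 0.302]
force: [-0.9, -0.6, -2.1]
grip_width: 0.998
```

Run:
```python
from h import *
from scipy.spatial.transform import Rotation as R
s=arm.state();M=R.from_rotvec(s['orientation']).as_matrix();print(s['tcp_pos'],s['joint_positions'].round(2))
a=np.radians(-13);X=np.array([np.cos(a),np.sin(a),0]);Y=np.array([-np.sin(a),np.cos(a),0]);l=np.radians(35)
z=np.sin(l)*X+np.array([0,0,np.cos(l)])
T=np.c_[np.cross(-z,Y),-z,Y];print('rot left',np.degrees(R.from_matrix(T@M.T).as_rotvec()).round(2))
G=np.array([.5336,.3073,.1086])+z*(.0825-.030+.054);print('to go',G-s['tcp_pos'])
c=np.zeros((768//2*1,1024//2*2,3),np.uint8)
o=[]
for n in('side','top'):
    p,d=arm.snapshot(n);o.append(p[:,:,::-1])
cv2.imwrite('pics/pre.png',np.hstack([cv2.resize(o[0][60:200,190:330],None,fx=2.8,fy=2.8),cv2.resize(o[1][90:230,120:260],None,fx=2.8,fy=2.8)]))
```

```text
[0.65016849 0.28006152 0.27260817] [ 0.28  0.44  1.17  0.33  2.06 -0.98]
rot left [ 0.08 -0.26  0.16]
to go [-0.05704823  0.01349715 -0.07676847]
```

View pics/pre.png

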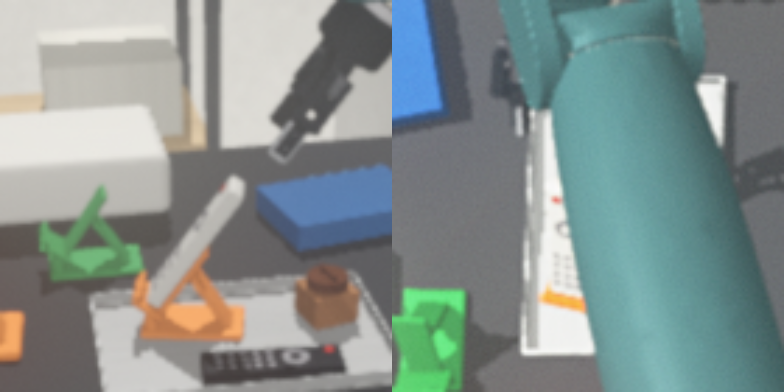

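Run:
```python
from h import *
from scipy.spatial.transform import Rotation as R
s=arm.state();M=R.from_rotvec(s['orientation']).as_matrix();t=s['tcp_pos']
for n,off in(('side',(190,60)),('top',(120,90))):
  for k in(-1,1):
    P=[t+M[:,1]*L+M[:,2]*k*.047+M[:,0]*w for L in(.02,.06) for w in (-.011,.011)]
    print(n,k,((proj(n,P)-off)*2.8).round(0).tolist())
```

```text
side -1 [[288.0, 116.0], [306.0, 129.0], [263.0, 148.0], [281.0, 161.0]]
side 1 [[287.0, 85.0], [304.0, 97.0], [264.0, 115.0], [281.0, 127.0]]
top -1 [[219.0, 130.0], [226.0, 115.0], [219.0, 160.0], [225.0, 145.0]]
top 1 [[123.0, 108.0], [131.0, 93.0], [125.0, 139.0], [133.0, 124.0]]
```

Run:
```python
from h import *
from scipy.spatial.transform import Rotation as R
s=arm.state();M=R.from_rotvec(s['orientation']).as_matrix();t=s['tcp_pos']
p,d=arm.snapshot('side');x,y=255,60
im=cv2.resize(p[y:y+70,x:x+90,::-1],None,fx=8,fy=8,interpolation=cv2.INTER_NEAREST)
for k in(-1,1):
    P=[t+M[:,1]*L+M[:,2]*k*.047+M[:,0]*w for L in(.0,.06) for w in (-.011,.011)]
    for u in proj('side',P): cv2.circle(im,tuple(int(v) for v in (u-(x,y)+.5)*8),4,(0,0,255) if k<0 else (0,255,0),-1)
cv2.imwrite('pics/tip.png',im)
W=world('side',d)[y:y+70,x:x+90];m=(d[y:y+70,x:x+90]>0)&(W[...,2]>.19)&(W[...,2]<.35)&(W[...,1]>.1)&(W[...,1]<.4)&(W[...,0]<.8)
q=(W[m]-t)@M; k=(q[:,1]>.03)&(q[:,2]<-.03)
print(k.sum(),np.percentile(q[k],[2,50,98],axis=0).round(4).tolist())
k=(q[:,1]>.0)&(q[:,1]<.03)&(q[:,2]<-.03);print(k.sum(),np.percentile(q[k],[2,50,98],axis=0).round(4).tolist())
```

```text
85 [[-0.0128, 0.0308, -0.0582], [-0.0036, 0.0436, -0.0529], [0.0084, 0.0595, -0.0433]]
111 [[-0.0152, 0.0009, -0.0759], [-0.0045, 0.0096, -0.059], [0.009, 0.0285, -0.0362]]
```

View pics/tip.png

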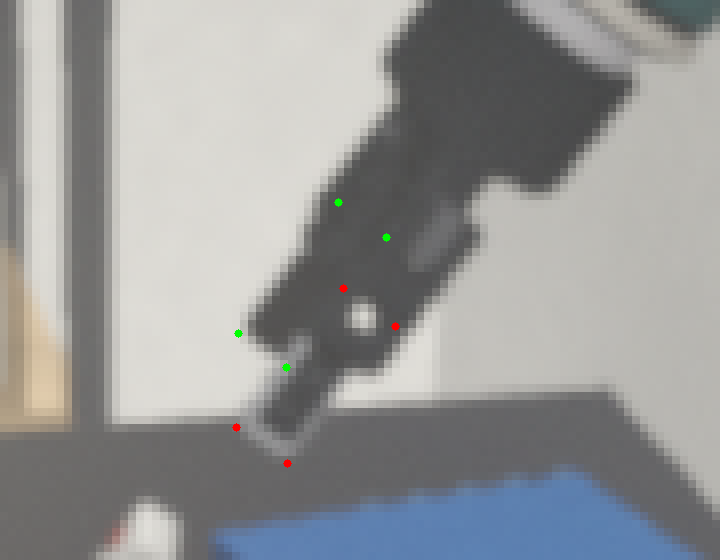

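The side crop shows the near fingertip at about (286,115), within 1 px of the prediction, so the gripper lines up with the remote. Now I'll slide along the remote's axis.

Call:
apply_moves:
  targets:
    - [[-0.014, 0.0033, -0.0192, 0, 0, 0, 0.085], [-0.014, 0.0033, -0.0192, 0, 0, 0, 0.085], [-0.0145, 0.0034, -0.0192, 0, 0, 0, 0.085], [-0.0145, 0.0035, -0.0192, 0, 0, 0, 0.085], [0, 0, 0, 0, 0, 0, 0.085]]

```text
t: 2.17
tcp_pos: [0.5875, 0.2971, 0.1981]
orientation: [-1.443, 0.643, 0.305]
force: [-0.2, -0.2, -1.0]
grip_width: 0.993
```

Run:
```python
from h import *
s=arm.state();print(s['tcp_pos'],s['force'])
o=[]
for n in('side','top'):
    p,d=arm.snapshot(n);o.append(p[:,:,::-1])
cv2.imwrite('pics/pre2.png',np.hstack([cv2.resize(o[0][90:190,210:310],None,fx=4,fy=4),cv2.resize(o[1][110:210,140:240],None,fx=4,fy=4)]))
```

```text
[0.58751295 0.29714559 0.19814666] [-0.23566588 -0.20706932 -1.03565924]
```

View pics/pre2.png

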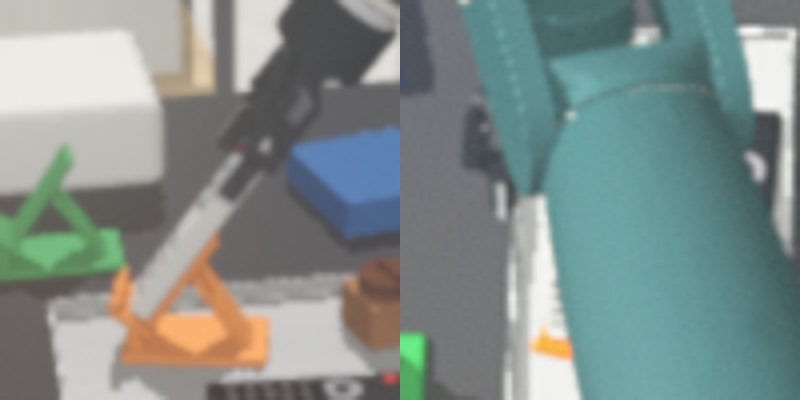

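Call:
apply_moves:
  targets:
    - [[0.0055, -0.0035, -0.0023, 0, 0, 0, 0.085], [0, 0, 0, 0, 0, 0, 0.085]]

```text
t: 2.43
tcp_pos: [0.5976, 0.2922, 0.1996]
orientation: [-1.441, 0.64, 0.3]
force: [0.2, -0.3, 0.6]
grip_width: 0.994
```

Call:
apply_moves:
  targets:
    - [[-0.003, 0.0005, -0.0025, 0, 0, 0, 0.085], [0, 0, 0, 0, 0, 0, 0.03], [0, 0, 0, 0, 0, 0, 0.03], [0, 0, 0, 0, 0, 0, 0.03], [0, 0, 0, 0, 0, 0, 0.03]]
  newtons: 40

```text
t: 2.85
tcp_pos: [0.5934, 0.2931, 0.1961]
orientation: [-1.441, 0.641, 0.301]
force: [0.0, -0.3, -0.6]
grip_width: 0.512
```

Call:
apply_moves:
  targets:
    - [[0, 0, 0, 0, 0, 0, 0.03], [0, 0, 0, 0, 0, 0, 0.03], [0, 0, 0, 0, 0, 0, 0.03]]

```text
t: 3.1
tcp_pos: [0.5934, 0.2931, 0.196]
orientation: [-1.442, 0.641, 0.301]
force: [1.9, -0.9, 2.9]
grip_width: 0.507
```

Call:
apply_moves:
  targets:
    - [[0.0045, -0.001, 0.0075, 0, 0, 0, 0.03], [0.011, -0.0026, 0.0174, 0, 0, 0, 0.03], [0.011, -0.0026, 0.0174, 0, 0, 0, 0.03], [0.011, -0.0026, 0.0174, 0, 0, 0, 0.03], [0.011, -0.0026, 0.0174, 0, 0, 0, 0.03]]

```text
t: 3.52
tcp_pos: [0.6424, 0.2814, 0.2741]
orientation: [-1.442, 0.642, 0.302]
force: [0.8, 0.9, -0.6]
grip_width: 0.512
```

Call:
apply_moves:
  targets:
    - [[0.006, -0.0013, 0.025, 0, 0, 0, 0.03], [0.0, 0, 0.03, 0, 0, 0, 0.03], [0, 0, 0.03, 0, 0, 0, 0.03], [0, 0, 0.03, 0, 0, 0, 0.03], [0, 0, 0, 0, 0, 0, 0.03]]

```text
t: 3.93
tcp_pos: [0.6477, 0.2801, 0.3951]
orientation: [-1.44, 0.635, 0.297]
force: [0.8, -0.0, -0.3]
grip_width: 0.511
```

Run:
```python
from h import *
s=arm.state();print(s['tcp_pos'],s['force'],s['grip_width'])
p,d=arm.snapshot('side')
cv2.imwrite('pics/lift.png',cv2.resize(p[60:190,190:330,::-1],None,fx=4,fy=4))
```

```text
[0.64772423 0.28011612 0.3951109 ] [ 0.76613279 -0.01829448 -0.28273112] 0.5105976189856364
```

View pics/lift.png

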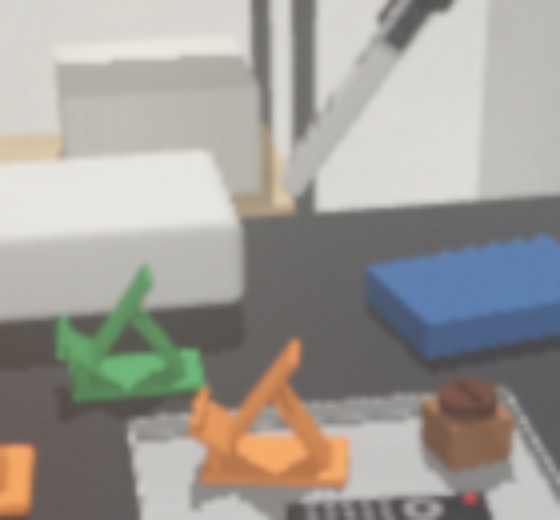

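Call:
apply_moves:
  targets:
    - [[-0.004, -0.02, 0.002, -1.58, -6.82, 0, 0.03], [-0.007, -0.037, 0.002, -1.58, -6.82, 0, 0.03], [-0.007, -0.037, 0.002, -1.58, -6.82, 0, 0.03], [-0.007, -0.037, 0.002, -1.58, -6.82, 0, 0.03], [-0.007, -0.037, 0.002, -1.58, -6.82, 0, 0.03]]

```text
t: 4.4
tcp_pos: [0.6154, 0.1106, 0.3974]
orientation: [-1.566, 0.173, -0.181]
force: [0.6, -0.0, -0.7]
grip_width: 0.514
```

Call:
apply_moves:
  targets:
    - [[-0.007, -0.037, 0.002, 0, 0, -1, 0.03], [-0.007, -0.037, 0, 0, 0, -1, 0.03], [-0.007, -0.037, 0, 0, 0, 0, 0.03], [-0.007, -0.037, 0, 0, 0, 0, 0.03], [-0.007, -0.037, 0, 0, 0, 0, 0.03]]

```text
t: 4.82
tcp_pos: [0.5799, -0.0744, 0.3991]
orientation: [-1.561, 0.206, -0.204]
force: [0.5, -0.1, -0.3]
grip_width: 0.51
```

Call:
apply_moves:
  targets:
    - [[-0.007, -0.037, 0, 0, 0, 0, 0.03], [-0.007, -0.037, 0, 0, 0, 0, 0.03], [-0.007, -0.033, 0, 0, 0, 0, 0.03], [-0.007, -0.025, 0, 0, 0, 0, 0.03], [0, 0, 0, 0, 0, 0, 0.03]]

```text
t: 5.23
tcp_pos: [0.5515, -0.2086, 0.3987]
orientation: [-1.562, 0.21, -0.206]
force: [-0.2, 0.6, -2.0]
grip_width: 0.509
```

Call:
apply_moves:
  targets:
    - [[0, 0, 0, 0, 0, 0, 0.03], [0, 0, 0, 0, 0, 0, 0.03], [0, 0, 0, 0, 0, 0, 0.03], [0, 0, 0, 0, 0, 0, 0.03]]

```text
t: 5.57
tcp_pos: [0.5531, -0.2037, 0.3997]
orientation: [-1.561, 0.204, -0.204]
force: [0.9, -0.6, -1.9]
grip_width: 0.508
```

Run:
```python
from h import *
from scipy.spatial.transform import Rotation as R
s=arm.state();M=R.from_rotvec(s['orientation']).as_matrix();print(s['tcp_pos'],M.round(3).tolist())
o=[]
for n in('side','top'):
    p,d=arm.snapshot(n);np.savez(f'pics/{n}1.npz',p=p,d=d);o.append(p[:,:,::-1])
cv2.imwrite('pics/hov.png',np.hstack([cv2.resize(o[0][100:350,260:430],None,fx=2.4,fy=2.4),cv2.resize(o[1][100:225,330:415],None,fx=4.8,fy=4.8)]))
```

```text
[ 0.55305879 -0.20372647  0.39973747] [[0.966, -0.0, 0.257], [-0.257, 0.0, 0.966], [-0.0, -1.0, 0.0]]
```

View pics/hov.png

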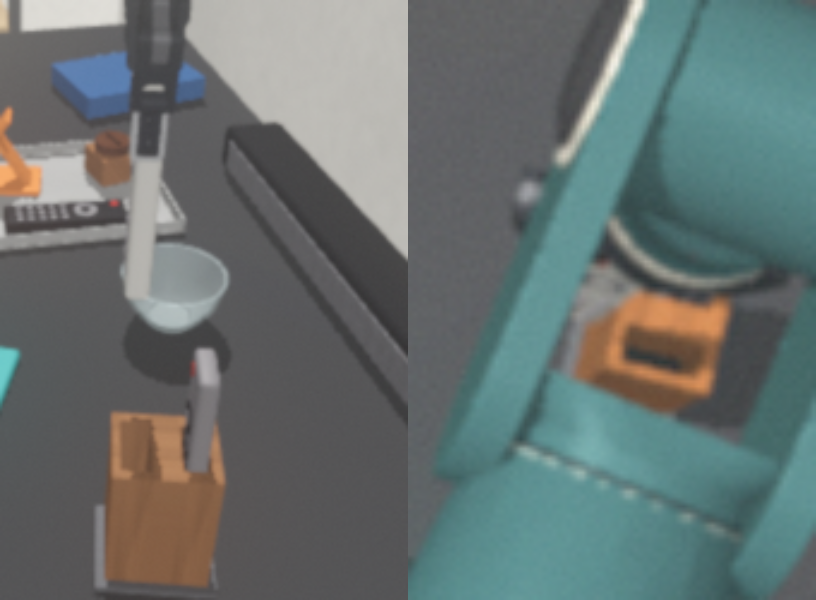

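```bash
cat > meas.py <<'E'
from h import *
from scipy.spatial.transform import Rotation as R
def remote(f,ctr,yaw=-15.,zlo=None,zhi=None):
    W=world('side',f['d']);p=f['p'].astype(int)
    m=(f['d']>0)&(abs(W[...,0]-ctr[0])<.05)&(abs(W[...,1]-ctr[1])<.06)&(W[...,2]>zlo)&(W[...,2]<zhi)&(p.min(-1)>120)
    a=np.radians(yaw);X=np.array([np.cos(a),np.sin(a)]);Y=np.array([-np.sin(a),np.cos(a)])
    q=W[m];return np.c_[q[:,:2]@X,q[:,:2]@Y,q[:,2]],m,X,Y
E
python3 - <<'E'
from meas import *
f=np.load('pics/side1.npz');t=np.array([.553,-.204])
q,m,X,Y=remote(f,t,zlo=.19,zhi=.36)
print('tcp in caddy axes',t@X,t@Y,len(q),q[:,2].min(),q[:,2].max())
e=np.arange(.2,.345,.015)
for a,b in zip(e,e[1:]):
    k=q[(q[:,2]>=a)&(q[:,2]<b)]
    if len(k)>5: print(round(a,3),len(k),(np.percentile(k[:,:2],[3,50,97],axis=0)*1000).round(1).T.tolist())
# image edges of remote: contour rows
v,u=np.nonzero(m)
rows=sorted(set(v));print([(r,u[v==r].min(),u[v==r].max()) for r in rows[::4]])
E
```

```text
tcp in caddy axes 0.586956067138769 -0.05392193662127594 767 0.20945665181722045 0.359084761895125
0.2 22 [[580.8, 588.7, 596.4], [-73.6, -71.7, -70.0]]
0.215 71 [[579.1, 587.4, 596.0], [-73.7, -72.3, -57.2]]
0.23 84 [[578.5, 586.9, 596.4], [-74.7, -72.5, -61.9]]
0.245 77 [[578.5, 587.2, 596.4], [-74.4, -72.8, -63.7]]
0.26 93 [[578.8, 586.1, 595.7], [-74.9, -73.1, -54.3]]
0.275 91 [[579.0, 586.6, 596.3], [-75.2, -73.6, -40.9]]
0.29 95 [[579.2, 587.3, 596.7], [-75.5, -73.7, -57.5]]
0.305 95 [[579.3, 587.4, 596.5], [-76.1, -74.2, -69.2]]
0.32 60 [[577.6, 587.3, 596.2], [-83.1, -75.6, -72.4]]
[(np.int64(150), np.int64(315), np.int64(316)), (np.int64(154), np.int64(314), np.int64(328)), (np.int64(158), np.int64(314), np.int64(328)), (np.int64(162), np.int64(314), np.int64(327)), (np.int64(166), np.int64(314), np.int64(325)), (np.int64(170), np.int64(315), np.int64(326)), (np.int64(174), np.int64(315), np.int64(326)), (np.int64(178), np.int64(314), np.int64(325)), (np.int64(182), np.int64(313), np.int64(325)), (np.int64(186), np.int64(313), np.int64(324)), (np.int64(190), np.int64(313), np.int64(324)), (np.int64(194), np.int64(312), np.int64(324)), (np.int64(198), np.int64(312), np.int64(322)), (np.int64(202), np.int64(312), np.int64(323)), (np.int64(206), np.int64(312), np.int64(322)), (np.int64(210), np.int64(311), np.int64(322)), (np.int64(214), np.int64(311), np.int64(322)), (np.int64(218), np.int64(312), np.int64(321)), (np.int64(222), np.int64(312), np.int64(321))]
```

Run:
```python
from meas import *
for n in('side','top'):
  fs=[np.load(f'pics/{n}{i}.npz') for i in((0,1) if n=='side' else (0,))]
  for f in fs:
   W=world(n,f['d']);p=f['p'].astype(int)
   br=(f['d']>0)&(p[...,0]-p[...,2]>35)&(abs(W[...,0]-.56)<.08)&(abs(W[...,1]+.285)<.08)
   for yaw in(-14,-15,-16):
    a=np.radians(yaw);X=np.array([np.cos(a),np.sin(a)]);Y=np.array([-np.sin(a),np.cos(a)])
    Q=np.stack([W[...,:2]@X,W[...,:2]@Y,W[...,2]],-1)
    k=Q[br&(abs(W[...,2]-.12)<.005)]
    # edges: Y-min edge by X bins, X-min edge by Y bins
    ymin=[];b=np.linspace(k[:,0].min(),k[:,0].max(),7)
    ymin=[round(np.percentile(k[(k[:,0]>=b[i])&(k[:,0]<=b[i+1]),1],3)*1e3,1) for i in range(6)]
    ymax=[round(np.percentile(k[(k[:,0]>=b[i])&(k[:,0]<=b[i+1]),1],97)*1e3,1) for i in range(6)]
    c=np.linspace(k[:,1].min(),k[:,1].max(),7)
    xmin=[round(np.percentile(k[(k[:,1]>=c[i])&(k[:,1]<=c[i+1]),0],3)*1e3,1) for i in range(6)]
    xmax=[round(np.percentile(k[(k[:,1]>=c[i])&(k[:,1]<=c[i+1]),0],97)*1e3,1) for i in range(6)]
    print(n,yaw,len(k),'ymin',ymin,'ymax',ymax,'xmin',xmin,'xmax',xmax)
   if n=='side':
    a=np.radians(-15);X=np.array([np.cos(a),np.sin(a)]);Y=np.array([-np.sin(a),np.cos(a)])
    Q=np.stack([W[...,:2]@X,W[...,:2]@Y,W[...,2]],-1)
    for z in(.03,.05,.07,.09,.105):
        k=Q[br&(abs(Q[...,2]-z)<.006)];print(' face',z,(np.percentile(k,[3,50,97],axis=0)*1e3).round(1).T[:2].tolist())
```

```text
side -14 823 ymin [np.float64(-173.3), np.float64(-173.4), np.float64(-172.8), np.float64(-173.0), np.float64(-173.6), np.float64(-173.8)] ymax [np.float64(-110.7), np.float64(-110.2), np.float64(-110.5), np.float64(-111.0), np.float64(-113.4), np.float64(-126.7)] xmin [np.float64(573.7), np.float64(572.3), np.float64(572.5), np.float64(572.8), np.float64(573.0), np.float64(575.0)] xmax [np.float64(647.3), np.float64(648.7), np.float64(648.9), np.float64(648.7), np.float64(649.3), np.float64(625.5)]
side -15 823 ymin [np.float64(-163.2), np.float64(-163.0), np.float64(-162.3), np.float64(-162.2), np.float64(-162.5), np.float64(-162.4)] ymax [np.float64(-100.6), np.float64(-99.8), np.float64(-99.8), np.float64(-101.5), np.float64(-102.6), np.float64(-115.6)] xmin [np.float64(576.6), np.float64(575.0), np.float64(575.0), np.float64(575.1), np.float64(575.1), np.float64(576.9)] xmax [np.float64(650.1), np.float64(651.3), np.float64(651.6), np.float64(651.1), np.float64(651.3), np.float64(627.4)]
side -16 823 ymin [np.float64(-153.1), np.float64(-152.6), np.float64(-151.8), np.float64(-1
[... 3330 characters left out ...]
78.4), np.float64(578.5), np.float64(578.1), np.float64(578.7), np.float64(580.0)] xmax [np.float64(639.7), np.float64(628.1), np.float64(627.8), np.float64(630.4), np.float64(655.4), np.float64(652.3)]
top -16 303 ymin [np.float64(-151.4), np.float64(-151.3), np.float64(-151.5), np.float64(-150.7), np.float64(-150.2), np.float64(-149.1)] ymax [np.float64(-89.8), np.float64(-88.5), np.float64(-89.2), np.float64(-90.3), np.float64(-87.9), np.float64(-87.6)] xmin [np.float64(581.5), np.float64(580.8), np.float64(580.8), np.float64(580.2), np.float64(580.6), np.float64(582.1)] xmax [np.float64(642.5), np.float64(630.7), np.float64(631.7), np.float64(632.3), np.float64(657.5), np.float64(654.0)]
```

Call:
apply_moves:
  targets:
    - [[-0.0042, -0.0195, 0, 0, 0, 0, 0.03], [-0.0042, -0.0195, 0, 0, 0, 0, 0.03], [-0.0044, -0.0195, 0, 0, 0, 0, 0.03], [-0.0044, -0.0195, 0, 0, 0, 0, 0.03], [0, 0, 0, 0, 0, 0, 0.03]]

```text
t: 6.08
tcp_pos: [0.5351, -0.2847, 0.3996]
orientation: [-1.562, 0.207, -0.206]
force: [-0.0, 1.2, -0.3]
grip_width: 0.511
```

Call:
apply_moves:
  targets:
    - [[0, 0, -0.02, 0, 0, 0, 0.03], [0, 0, -0.02, 0, 0, 0, 0.03], [0, 0, -0.02, 0, 0, 0, 0.03], [0, 0, 0, 0, 0, 0, 0.03], [0, 0, 0, 0, 0, 0, 0.03]]

```text
t: 6.5
tcp_pos: [0.5357, -0.282, 0.3396]
orientation: [-1.56, 0.206, -0.204]
force: [-0.5, 0.8, -0.7]
grip_width: 0.511
```

Call:
apply_moves:
  targets:
    - [[0, 0, 0, 0, 0, 0, 0.03], [0, 0, 0, 0, 0, 0, 0.03], [0, 0, 0, 0, 0, 0, 0.03]]

```text
t: 6.75
tcp_pos: [0.5358, -0.2826, 0.3413]
orientation: [-1.562, 0.204, -0.206]
force: [-0.3, -0.4, -1.2]
grip_width: 0.509
```

Run:
```python
from meas import *
s=arm.state();t=s['tcp_pos'];print(t,s['force'],s['wrist_torque'],R.from_rotvec(s['orientation']).as_matrix().round(3).tolist())
p,d=arm.snapshot('side');np.savez('pics/side2.npz',p=p,d=d)
cv2.imwrite('pics/ab.png',cv2.resize(p[170:320,270:390,::-1],None,fx=5,fy=5)[:600*2][::1][:750][:600])
f=dict(p=p,d=d)
q,m,X,Y=remote(f,t,zlo=.14,zhi=.30)
print('tcp in caddy axes',t[:2]@X,t[:2]@Y)
e=np.arange(.14,.3,.015)
for a,b in zip(e,e[1:]):
    k=q[(q[:,2]>=a)&(q[:,2]<b)&(q[:,0]<.615)]
    if len(k)>5: print(round(a,3),len(k),(np.percentile(k[:,:2],[3,50,97],axis=0)*1000).round(1).T.tolist())
```

```text
[ 0.53582025 -0.28262192  0.34133137] [-0.27268006 -0.43673226 -1.17930521] [-0.05044994  0.03712993 -0.01073957] [[0.966, 0.002, 0.258], [-0.258, -0.001, 0.966], [0.002, -1.0, -0.0]]
tcp in caddy axes 0.5907105494308917 -0.13431132888509348
0.14 10 [[587.4, 593.8, 599.1], [-153.8, -152.4, -151.6]]
0.155 71 [[584.1, 592.2, 600.4], [-154.7, -153.2, -150.7]]
0.17 79 [[583.3, 591.2, 600.2], [-155.1, -153.3, -147.3]]
0.185 86 [[582.8, 591.7, 600.2], [-155.1, -153.5, -148.5]]
0.2 85 [[583.1, 590.8, 600.2], [-155.5, -153.8, -145.6]]
0.215 94 [[582.7, 591.0, 600.4], [-156.1, -154.2, -145.2]]
0.23 96 [[583.2, 590.8, 600.4], [-156.1, -154.3, -137.5]]
0.245 92 [[583.2, 591.8, 600.6], [-156.3, -154.7, -150.9]]
0.26 53 [[580.7, 591.0, 599.3], [-163.2, -155.3, -153.2]]
0.275 47 [[579.0, 582.5, 600.6], [-167.8, -162.4, -160.9]]
```

View pics/ab.png

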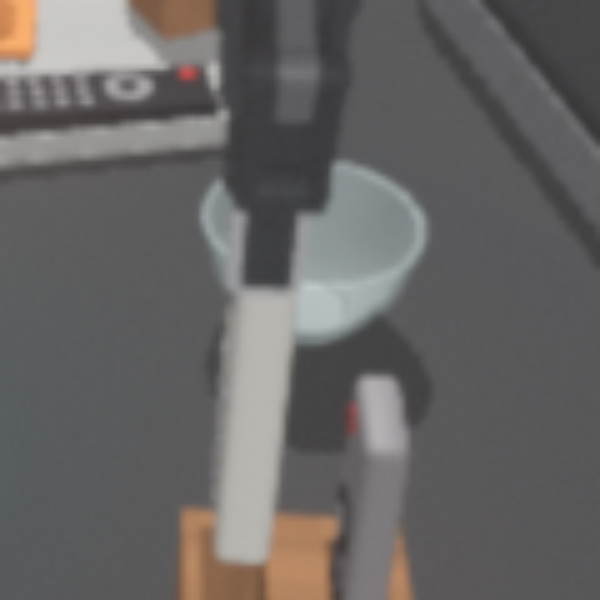

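Call:
apply_moves:
  targets:
    - [[0.0003, 0.0012, 0, 0, 0, 0, 0.03], [0, 0, -0.009, 0, 0, 0, 0.03], [0, 0, -0.009, 0, 0, 0, 0.03], [0, 0, -0.005, 0, 0, 0, 0.03], [0, 0, 0, 0, 0, 0, 0.03]]

```text
t: 7.22
tcp_pos: [0.5356, -0.2813, 0.3147]
orientation: [-1.56, 0.207, -0.203]
force: [0.0, 0.9, -1.7]
grip_width: 0.513
```

Call:
apply_moves:
  targets:
    - [[0, 0, -0.004, 0, 0, 0, 0.03], [0, 0, -0.004, 0, 0, 0, 0.03], [0, 0, -0.004, 0, 0, 0, 0.03], [0, 0, -0.004, 0, 0, 0, 0.03], [0, 0, 0, 0, 0, 0, 0.03]]

```text
t: 7.63
tcp_pos: [0.5358, -0.2814, 0.2999]
orientation: [-1.561, 0.206, -0.204]
force: [1.4, -0.2, -1.8]
grip_width: 0.509
```

Run:
```python
from meas import *
s=arm.state();t=s['tcp_pos'];print(t,s['force'],s['wrist_torque'])
p,d=arm.snapshot('side');np.savez('pics/side3.npz',p=p,d=d)
cv2.imwrite('pics/in.png',cv2.resize(p[220:320,290:390,::-1],None,fx=6,fy=6))
```

```text
[ 0.53576298 -0.28138933  0.29987791] [ 1.40494784 -0.20248424 -1.78975577] [ 0.00767726  0.04481341 -0.04248693]
```

View pics/in.png

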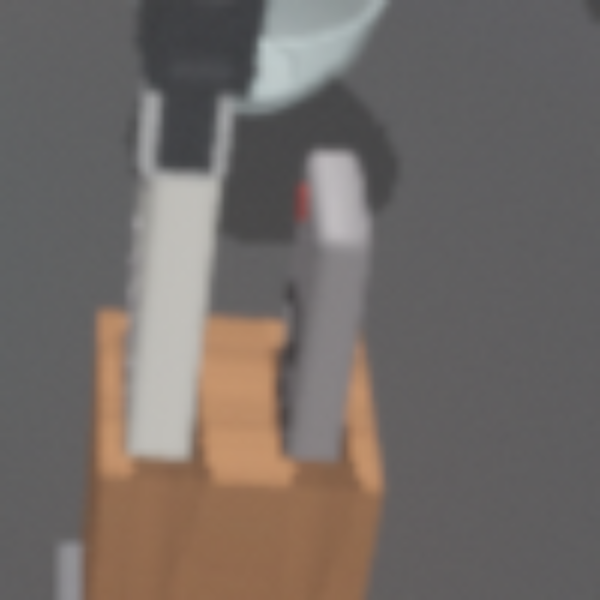

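Call:
apply_moves:
  targets:
    - [[-0.0006, 0.0001, -0.002, 0, 0, 0, 0.03], [0, 0, -0.003, 0, 0, 0, 0.03], [0, 0, -0.003, 0, 0, 0, 0.03], [0, 0, 0, 0, 0, 0, 0.03]]

```text
t: 8.02
tcp_pos: [0.5352, -0.2813, 0.2921]
orientation: [-1.561, 0.206, -0.205]
force: [0.8, 0.0, -1.8]
grip_width: 0.508
```

Call:
apply_moves:
  targets:
    - [[0, 0, -0.003, 0, 0, 0, 0.03], [0, 0, -0.003, 0, 0, 0, 0.03], [0, 0, -0.003, 0, 0, 0, 0.03], [0, 0, 0, 0, 0, 0, 0.03]]

```text
t: 8.35
tcp_pos: [0.5352, -0.2813, 0.283]
orientation: [-1.561, 0.206, -0.204]
force: [-0.3, -0.3, -1.4]
grip_width: 0.512
```

Run:
```python
from meas import *
s=arm.state();t=s['tcp_pos'];print(t,s['force'],s['wrist_torque'])
p,d=arm.snapshot('side');np.savez('pics/side4.npz',p=p,d=d)
cv2.imwrite('pics/in2.png',cv2.resize(p[220:320,290:390,::-1],None,fx=6,fy=6))
```

```text
[ 0.53518232 -0.28129583  0.28303468] [-0.25940741 -0.26222153 -1.40815961] [-0.00523961 -0.02888828 -0.03545408]
```

View pics/in2.png

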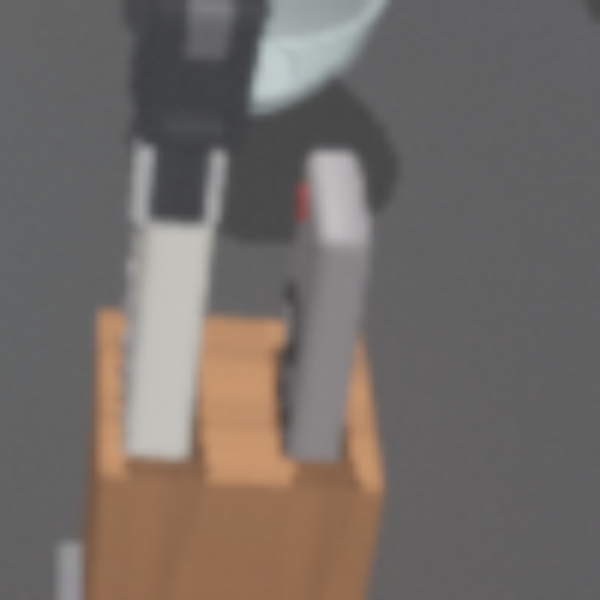

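The remote has entered the pocket without contact: its lower end is hidden behind the front rim at (160,458). Next I'll feel for the floor.

Call:
apply_moves:
  targets:
    - [[0, 0, -0.002, 0, 0, 0, 0.03], [0, 0, -0.002, 0, 0, 0, 0.03], [0, 0, -0.002, 0, 0, 0, 0.03], [0, 0, 0, 0, 0, 0, 0.03]]

```text
t: 8.73
tcp_pos: [0.5352, -0.2813, 0.2774]
orientation: [-1.561, 0.206, -0.205]
force: [0.2, 0.2, -0.5]
grip_width: 0.516
```

Call:
apply_moves:
  targets:
    - [[0, 0, -0.002, 0, 0, 0, 0.03], [0, 0, -0.002, 0, 0, 0, 0.03], [0, 0, 0, 0, 0, 0, 0.03]]

```text
t: 8.98
tcp_pos: [0.5352, -0.2813, 0.2734]
orientation: [-1.561, 0.205, -0.205]
force: [0.6, -0.9, -1.5]
grip_width: 0.512
```

Call:
apply_moves:
  targets:
    - [[0, 0, -0.0015, 0, 0, 0, 0.03], [0, 0, -0.0015, 0, 0, 0, 0.03], [0, 0, 0, 0, 0, 0, 0.03]]

```text
t: 9.23
tcp_pos: [0.5353, -0.2813, 0.2705]
orientation: [-1.561, 0.205, -0.205]
force: [-0.7, -0.7, -1.0]
grip_width: 0.509
```

Call:
apply_moves:
  targets:
    - [[0, 0, -0.0015, 0, 0, 0, 0.03], [0, 0, -0.0015, 0, 0, 0, 0.03], [0, 0, 0, 0, 0, 0, 0.03]]

```text
t: 9.48
tcp_pos: [0.5352, -0.2813, 0.2675]
orientation: [-1.561, 0.205, -0.205]
force: [-0.5, 0.3, -0.9]
grip_width: 0.511
```

Call:
apply_moves:
  targets:
    - [[0, 0, -0.0015, 0, 0, 0, 0.03], [0, 0, -0.0015, 0, 0, 0, 0.03], [0, 0, 0, 0, 0, 0, 0.03]]

```text
t: 9.73
tcp_pos: [0.5352, -0.2813, 0.2645]
orientation: [-1.561, 0.205, -0.205]
force: [0.0, 1.0, -0.9]
grip_width: 0.513
```

Call:
apply_moves:
  targets:
    - [[0, 0, -0.0015, 0, 0, 0, 0.03], [0, 0, -0.0015, 0, 0, 0, 0.03], [0, 0, 0, 0, 0, 0, 0.03]]

```text
t: 9.98
tcp_pos: [0.5352, -0.2813, 0.2615]
orientation: [-1.561, 0.205, -0.205]
force: [0.3, 1.0, -1.5]
grip_width: 0.512
```

Call:
apply_moves:
  targets:
    - [[0, 0, -0.0015, 0, 0, 0, 0.03], [0, 0, -0.0015, 0, 0, 0, 0.03], [0, 0, 0, 0, 0, 0, 0.03]]

```text
t: 10.23
tcp_pos: [0.5352, -0.2813, 0.2585]
orientation: [-1.561, 0.205, -0.205]
force: [0.3, 0.5, -2.1]
grip_width: 0.512
```

Call:
apply_moves:
  targets:
    - [[0, 0, -0.0015, 0, 0, 0, 0.03], [0, 0, -0.0015, 0, 0, 0, 0.03], [0, 0, 0, 0, 0, 0, 0.03]]

```text
t: 10.48
tcp_pos: [0.5353, -0.2814, 0.2558]
orientation: [-1.561, 0.205, -0.205]
force: [-0.5, -0.4, 2.2]
grip_width: 0.512
```

Call:
apply_moves:
  targets:
    - [[0, 0, -0.001, 0, 0, 0, 0.03], [0, 0, 0, 0, 0, 0, 0.03]]

```text
t: 10.65
tcp_pos: [0.5354, -0.2814, 0.2551]
orientation: [-1.561, 0.205, -0.205]
force: [0.2, -0.0, 3.3]
grip_width: 0.507
```

Call:
apply_moves:
  targets:
    - [[0, 0, -0.0005, 0, 0, 0, 0.03], [0, 0, 0, 0, 0, 0, 0.03]]

```text
t: 10.82
tcp_pos: [0.5354, -0.2814, 0.2547]
orientation: [-1.561, 0.205, -0.206]
force: [-0.9, 0.6, 5.1]
grip_width: 0.512
```

Run:
```python
from meas import *
s=arm.state();t=s['tcp_pos'];print(t,s['force'],s['wrist_torque'])
p,d=arm.snapshot('side');np.savez('pics/side5.npz',p=p,d=d)
q,m,X,Y=remote(dict(p=p,d=d),t,zlo=.11,zhi=.3)
print('head/tcp',t, t[2]-.189)
cv2.imwrite('pics/in3.png',cv2.resize(p[200:320,280:400,::-1],None,fx=5,fy=5))
```

```text
[ 0.53538091 -0.28137281  0.25469482] [-0.94918624  0.59542815  5.06762048] [-0.01984672  0.032654   -0.02097102]
head/tcp [ 0.53538091 -0.28137281  0.25469482] 0.0656948230392192
```

View pics/in3.png

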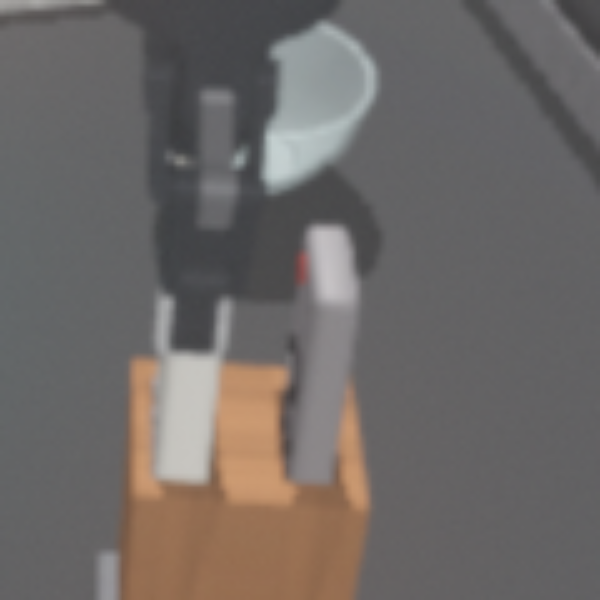

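The force has risen about 6.5 N over the last 2 to 3 mm, so the foot is on the springy pad, about 54 mm deep. There is no lateral force. I'll back off slightly and release.

Call:
apply_moves:
  targets:
    - [[0, 0, 0.0012, 0, 0, 0, 0.03], [0, 0, 0, 0, 0, 0, 0.03]]

```text
t: 11.03
tcp_pos: [0.5353, -0.2814, 0.2558]
orientation: [-1.561, 0.205, -0.205]
force: [1.0, 0.1, 0.8]
grip_width: 0.511
```

Call:
apply_moves:
  targets:
    - [[0, 0, 0, 0, 0, 0, 0.05], [0, 0, 0, 0, 0, 0, 0.06], [0, 0, 0, 0, 0, 0, 0.07], [0, 0, 0, 0, 0, 0, 0.07], [0, 0, 0, 0, 0, 0, 0.07]]

```text
t: 11.45
tcp_pos: [0.5353, -0.2814, 0.2554]
orientation: [-1.561, 0.205, -0.205]
force: [0.3, 0.1, 0.2]
grip_width: 0.818
```

Run:
```python
from meas import *
s=arm.state();print(s['tcp_pos'],s['force'],s['grip_width'])
p,d=arm.snapshot('side')
cv2.imwrite('pics/rel.png',cv2.resize(p[200:320,280:400,::-1],None,fx=5,fy=5))
```

```text
[ 0.53525117 -0.28136421  0.25543572] [0.32319173 0.08448922 0.23107806] 0.8180366764616387
```

View pics/rel.png

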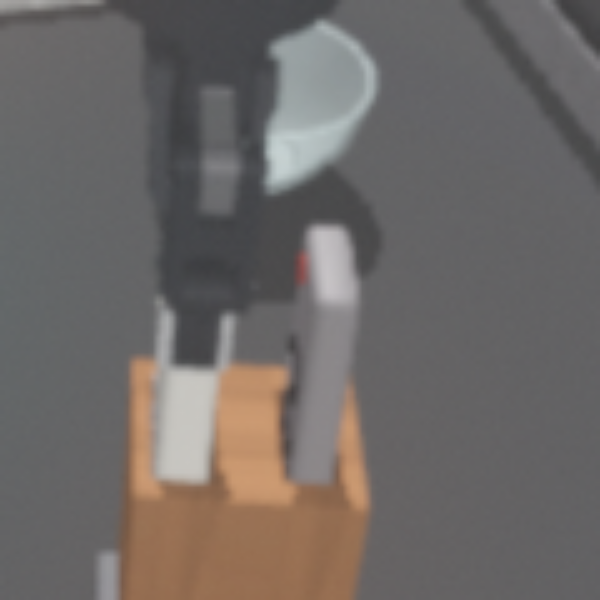

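The fingers are clear and the remote is standing at (187,420), unmoved. Now I'll retreat straight up.

Call:
apply_moves:
  targets:
    - [[0, 0, 0.01, 0, 0, 0, 0.085], [0, 0, 0.02, 0, 0, 0, 0.085], [0, 0, 0.03, 0, 0, 0, 0.085], [0, 0, 0.03, 0, 0, 0, 0.085], [0, 0, 0.03, 0, 0, 0, 0.085]]

```text
t: 11.92
tcp_pos: [0.535, -0.2812, 0.3778]
orientation: [-1.561, 0.205, -0.205]
force: [0.5, -0.7, 0.1]
grip_width: 0.993
```

Call:
apply_moves:
  targets:
    - [[-0.02, 0.02, 0.03, 0, 0, 0, 0.085], [-0.02, 0.03, 0.01, 0, 0, 0, 0.085], [-0.02, 0.03, 0, 0, 0, 0, 0.085], [-0.01, 0.03, 0, 0, 0, 0, 0.085], [0, 0, 0, 0, 0, 0, 0.085]]

```text
t: 12.33
tcp_pos: [0.4635, -0.1679, 0.418]
orientation: [-1.561, 0.201, -0.206]
force: [0.6, -0.4, -0.5]
grip_width: 0.998
```

Call:
apply_moves:
  targets:
    - [[0, 0, 0, 0, 0, 0, 0.085], [0, 0, 0, 0, 0, 0, 0.085], [0, 0, 0, 0, 0, 0, 0.085]]

```text
t: 12.58
tcp_pos: [0.4655, -0.172, 0.4156]
orientation: [-1.561, 0.206, -0.205]
force: [-0.5, 0.6, -0.9]
grip_width: 0.995
```

Run:
```python
from meas import *
s=arm.state();print(s['t'],s['tcp_pos'],s['force'])
p,d=arm.snapshot('side');f=dict(p=p,d=d)
cv2.imwrite('pics/fin.png',p[:,:,::-1])
cv2.imwrite('pics/fin2.png',cv2.resize(p[200:350,280:400,::-1],None,fx=4,fy=4))
q,m,X,Y=remote(f,(.536,-.282),zlo=.123,zhi=.3);q=q[q[:,0]<.612]
print('head z',np.percentile(q[:,2],98))
for a in np.arange(.125,.24,.015):
    k=q[(q[:,2]>=a)&(q[:,2]<a+.015)]
    if len(k)>5: print(round(a,3),len(k),(np.percentile(k[:,:2],[3,50,97],axis=0)*1000).round(1).T.tolist())
```

```text
12.5833 [ 0.46554726 -0.17195124  0.41563212] [-0.51615101  0.59918663 -0.87146059]
head z 0.2300225817450798
0.125 71 [[582.7, 590.9, 599.5], [-153.2, -151.6, -147.6]]
0.14 79 [[582.1, 588.9, 599.3], [-153.2, -151.2, -130.9]]
0.155 76 [[582.6, 590.9, 599.2], [-153.6, -151.5, -148.4]]
0.17 91 [[580.4, 588.4, 599.2], [-153.0, -151.1, -128.5]]
0.185 90 [[582.2, 589.4, 599.4], [-153.3, -151.5, -133.1]]
0.2 81 [[582.9, 590.8, 599.1], [-153.2, -151.6, -149.1]]
0.215 249 [[582.4, 591.0, 599.3], [-152.9, -141.6, -112.1]]
0.23 16 [[585.8, 590.8, 596.6], [-149.5, -134.2, -114.6]]
```

View pics/fin.png

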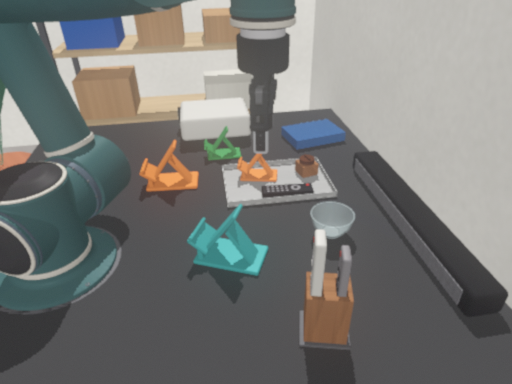

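View pics/fin2.png

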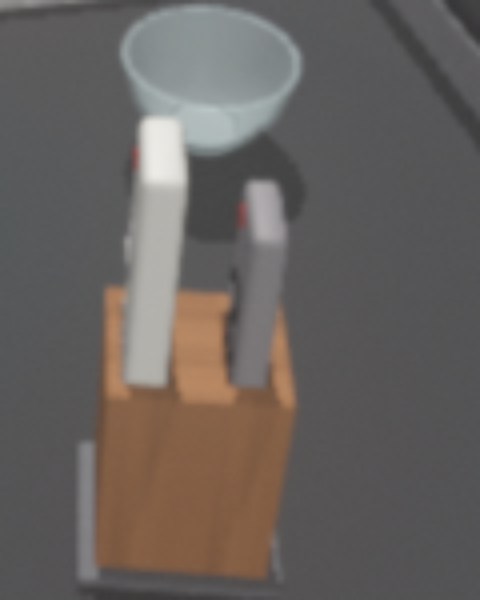

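The white remote stands upright in the front pocket, head at (320,240) and about 0.23 m up. The grey remote, decoder, box and bowl look unmoved.

```bash
python3 -c "
from plant import arm
print(arm.close_job())"
```

```text
the job is handed in; nothing more can be done
None
```

The white remote is standing upright, foot down, in the caddy's front pocket, and I handed the job in at about 12.6 s.

- **Grasp and insertion:** I gripped it across the width near the head, drew it out of the small orange stand along its own axis, turned it vertical and lowered it into the pocket without touching the rim.
- **Floor contact:** I lowered it in 1.5 mm steps, then finer ones, until the vertical force rose by about 6.5 N over 2–3 mm, with almost no sideways force. The foot was then about 54 mm below the mouth. I backed off 1.2 mm, so it rested lightly before I opened the fingers.
- **Last checks:** After the arm had moved clear, the side camera showed the remote vertical in both directions to within about 1 mm over the part above the rim. Its head was about 0.230 m up, which fits a foot at about 0.065 m. The grey remote, decoder, box and bowl looked unmoved in the side picture; I took no final top view.

Three readings disagreed along the way, none by enough to cause trouble:
- The two cameras placed the caddy about 4 mm apart along its own x. I aligned using the side camera alone.
- The remote seemed to lean about 1° in the gripper, and that was gone after release.
- The pose readings lagged by a few mm just after fast moves, so I let them settle before gripping.

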